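# Run the cleaning pick along the noodle cutter's joint

### The job

Take the cleaning pick out of its rest and lower its tip into the open joint between the two cover plates of the noodle cutter, at the end with the round clamp knob. Draw the tip slowly along the joint to the other end in one pass, at about 3 cm a second and without lifting it out on the way. Then lift it out and stand the pick back in its rest as you found it.

Things in the scene. Friction and masses are not known exactly. Their poses are not given: they have to be found in the camera images.
- pick: Cleaning pick, loose, about 90 g, upright in its rest. From the tip up: round steel shank 60 mm long, 8 mm thick at the tip, 10 mm higher up; round steel hand guard 50 mm across, 60 to 66 mm above the tip; round wooden handle 26 mm across, 66 to 150 mm above the tip, gripped from above, any grip direction. Origin: the tip's end, on the axis; z from tip to handle.
- cutter: Noodle cutter, fixed: low block 124 x 206 mm; two aluminium cover plates, tops 60 mm above the bench, between them the straight open joint, 24 mm wide, 20 mm deep, floor at 40 mm. Origin: under the joint's middle, at bench height; z up; the joint runs along y at x = 0, from +85 to -85 mm, closed by cheeks 75 mm high. Turned up to 35 degrees. (The spare cassette has a closed top and no knob.)
- cutter_knob (a point): Top centre of the black round clamp knob, 36 mm across, 85 mm above the bench, on a foot block outside the cutter's +y end, at x = 0, y = +124 mm of the cutter: the joint's end at y = +85 mm is the knob end. The -y end has no knob.
- rest: The pick's rest, fixed: white plastic block 80 x 80 x 75 mm high, a square upright hole 26 mm wide, 68 mm deep in the middle of its top. Origin: centre of its underside, at bench height; z up. The pick hangs in it with its hand guard flat on the block's top, its tip 15 mm above the bench. (The lower white block farther off holds a T-shaped crank key: not this one.)
Things that resemble listed ones, but are neither listed nor needed, are in the scene too. What is shaped like the pick but orange is not meant.

How it is judged:
By the outcome, as a careful person would: the job done as asked, in the order asked, and still so for the second after the job is handed in, with the robot touching nothing.
It also fails if it takes over 69 s, if anything falls off the work surface, if the arm or the gripper's body presses on something with over 40 N, if the wrist force passes 120 N, or if a joint passes its speed limit or range.

### The arm

A 6-joint arm with a two-finger parallel gripper is mounted at the origin on the work surface. World frame = base frame: x ahead of the robot, y to its left, z up, the work surface at z = 0. Lengths are in mm, angles in degrees, forces in N, time in s.
With the tool pointing down it reaches from about 300 to 850 mm from the base axis. Payload 4.2 kg.
Tool frame: the origin (TCP) lies on the centre line of the jaws, within the pads' length; the fingertips stand 14 mm ahead of it and the grasp point (between the pads) lies 5 mm behind it (env.finger_overhang is the z of the fingertips in the tool frame, in mm); z points along the fingers, y is the line along which they close (so a half turn about z gives the same grasp; the last joint's range is limited). The gripper opens to 91 mm and grips with 3 to 60 N. Pads are 32 mm wide; open, the fingers measure 118 mm over their backs; the gripper's body (76 mm by 178 mm) begins 60 mm behind the grasp point.
Start: joints at [-77.865, 18.312, 89.639, -0, 72.044, -1.146], TCP at [132.096, -559.636, 227.976] pointing down, gripper open.
Joint ranges: [-177.97, 177.97], [-48.28, 115.42], [12.27, 149.76], [-77.06, 257.06], [2.81, 150.46], [-146.56, 146.56]. Speed limits (degrees/s): [147.25, 147.25, 180, 180, 180, 180].

### API

Orientations are given as [roll, pitch, yaw] about the fixed x, y, z axes, in that order (R = Rz(yaw) Ry(pitch) Rx(roll)).
In Python, from workcell import sensors, viewer, env gives the robot as it stands. The module is installed in compiled form; this text tells all that it offers.
- The arm moves only by the tool step_arm, never from a script. Its argument "plan" is one flat list of numbers, 6 for each row, row after row: the shift along the tool's x, y, z in cm, then the turn, a rotation vector about the tool's x, y, z in rad. In form: [x, y, z, wx, wy, wz, x, y, z, wx, wy, wz, ...]. A call has 1 to 5 rows; each row shifts and turns the commanded pose from where the row before left it, along the tool's axes as they then stand; what a row does not reach is not made up. A row lasts 1/12 s, in which the tool goes at most 41.7 mm and 7.16 degrees, less where a joint would pass 70% of its speed; a pose out of reach is approached as far as the arm can. A call is refused whole if a number of a shift passes 4.17 or a number of a turn 0.125, either way. A call with a gripper value outside its range is refused whole. "hand" is the finger opening in cm, from 0 to 9.12, set as the call begins (left out, the last holds). The fingers move at their own pace and stop on an object; "newtons" is the grip in N (left out, the last holds). Time passes only in rows, so rows that do not move let the fingers close. It gives the time, the measured TCP pose, the force, the opening and the grip force at its end, in the units of the state.
- sensors.state(): the state, without advancing time (a new reading comes with each control period).
- viewer.grab_frame(name): name is "scene" or "top" or "wrist"; returns a dict with "img" (480x640x3 uint8, red, green, blue), "fx", "fy", "cx", "cy" (pixels), "k1" (the pictures are not rectified: a ray, as slopes to the right and down, at radius r is drawn at 1 + k1 r^2 times it, then the intrinsics apply), "position" and "attitude" of the camera in the world. Camera axes: x right, y down, z forward; pixel columns grow to the right and rows downward; lengths in mm; the calibration is good to about 2 mm. A picture is of the moment at which its call begins. There is no depth.
- env.job_done(): hands the job in; it is judged then, once.
Trained networks look in a picture, given as the dict that the camera call returned (one of the last four; its "shot" number tells which), for a name from the list of things; names that differ only in an ending like _2 or _b are one class to them, and where a whole thing is asked for, a point or a joint stands for the part that bears it (a point fixed in the world has none). Each returns a list of dicts, best first, with "score" (0 to 1); they miss things now and then, are a little off and sometimes report something else, mostly with a low value. They report only what shows in the picture. A call takes as long as a camera call. They do not tell look-alikes from the thing itself.
- viewer.boxes_of(name, picture): "location" ([column, row] in pixels, amid what is visible of it).
- viewer.pinpoint(name, picture): "location" ([column, row] in pixels: a listed point, or the origin of a listed thing).
The state is a dict: "time_s": time; "qpos": joint angles; "qvel": joint speeds; "effort": joint torques, N m; "ee_pos": TCP position; "ee_rot": TCP orientation; "force": force on the tool from outside, world axes, zero at the start; "torque": the same for the moment, N m; "gripper_width": finger opening in mm; "gripper_force": force on a finger pad.
Only numpy, scipy, OpenCV 4.12 (cv2) and the standard library are available. Lean on these libraries where they do the work, as an engineer would, in place of code of your own. Each camera call takes 0.05 s, during which the arm holds its last target. There are 200 camera calls.

## Working session

There is one attempt and no reset: what is moved stays moved. The work goes in short steps, Python scripts to look and compute and a tool call to move; the robot and the scene stay as the last step left them, time stands still between calls to the robot, and variables do not carry over. Pictures are saved under pics/ and viewed, at most 10 in all, crops included, and the job is handed in when it is done.

Besides the shell and the picture viewer there is one more tool, called after "Call:" as name(argument=value, ...) on one line, values as JSON. step_arm: Moves the arm, as the interface text tells. Its arguments: {"type":"object","properties":{"plan":{"type":"array","items":{"type":"number"}},"hand":{"type":"number"},"newtons":{"type":"number"}},"required":["plan"]}

```bash
mkdir -p pics
cat > h.py <<'E'
import numpy as np,cv2
from scipy.spatial.transform import Rotation as R
from workcell import sensors,viewer,env
def grab(n,f=None):
    p=viewer.grab_frame(n)
    if f: cv2.imwrite('pics/'+f,p['img'][:,:,::-1])
    return p
def cam(p):
    a=np.array(p['attitude'],float)
    Rm=a if a.shape==(3,3) else R.from_euler('xyz',a,degrees=True).as_matrix()
    return Rm,np.array(p['position'],float)
def at(p,uv,z):
    K=np.array([[p['fx'],0,p['cx']],[0,p['fy'],p['cy']],[0,0,1.]])
    u=cv2.undistortPoints(np.array([[uv]],float),K,np.array([p['k1'],0,0,0,0.]))[0,0]
    Rm,t=cam(p);d=Rm@np.array([u[0],u[1],1]);return t+d*(z-t[2])/d[2]
def proj(p,X):
    Rm,t=cam(p);c=Rm.T@(np.array(X,float)-t);x=c[:2]/c[2];x=x*(1+p['k1']*(x@x))
    return np.array([p['fx']*x[0]+p['cx'],p['fy']*x[1]+p['cy']])
E
python3 - <<'E'
from h import *
print(sensors.state()['ee_rot'])
for n in ['top','scene']:
    p=grab(n,n+'.png');print(n,p['position'],p['attitude'],p['fx'],p['k1'])
    for k,z in [('pick',15),('cutter',0),('cutter_knob',85),('rest',0)]:
        for m in ('boxes_of','pinpoint'):
            for d in getattr(viewer,m)(k,p)[:4]: print(k,m,np.round(d['location']),round(d['score'],2),at(p,d['location'],z).round())
E
```

```text
[-1.79901537e+02 -1.08791868e-03  1.32797572e+01]
top [ 347.98580283   59.64895236 1079.61737756] [-169.90251067    0.61658331  -91.13164261] 595.0824989454172 -0.042083743362947956
pick boxes_of [480. 303.] 0.8 [ 426. -212.   15.]
pick boxes_of [511. 237.] 0.67 [ 545. -276.   15.]
pick boxes_of [483. 174.] 0.63 [ 666. -234.   15.]
pick pinpoint [501. 245.] 0.78 [ 530. -256.   15.]
pick pinpoint [472. 186.] 0.75 [ 642. -211.   15.]
pick pinpoint [470. 307.] 0.65 [ 419. -193.   15.]
cutter boxes_of [224. 266.] 0.59 [505. 250.   0.]
cutter pinpoint [233. 264.] 0.81 [508. 232.   0.]
cutter_knob boxes_of [226. 265.] 0.88 [495. 231.  85.]
cutter_knob pinpoint [156. 267.] 0.74 [493. 351.  85.]
rest boxes_of [497. 245.] 0.66 [ 533. -255.    0.]
rest pinpoint [495. 244.] 0.88 [ 536. -250.    0.]
scene [1111.30340402 -281.98563889  552.34470192] [-125.23810727    1.29111218   58.88517436] 456.3142364539827 -0.11191572229354244
pick boxes_of [198. 338.] 0.75 [ 571. -198.   15.]
pick boxes_of [166. 257.] 0.7 [ 323. -181.   15.]
pick boxes_of [140. 294.] 0.58 [ 411. -254.   15.]
pick pinpoint [174. 294.] 0.83 [ 445. -201.   15.]
cutter boxes_of [387. 232.] 0.96 [476. 260.   0.]
cutter pinpoint [386. 244.] 0.69 [513. 228.   0.]
cutter_knob boxes_of [387. 228.] 0.88 [563. 185.  85.]
cutter_knob pinpoint [429. 189.] 0.83 [493. 354.  85.]
rest boxes_of [156. 332.] 0.76 [ 507. -253.    0.]
rest pinpoint [159. 341.] 0.94 [ 529. -255.    0.]
```

View pics/top.png

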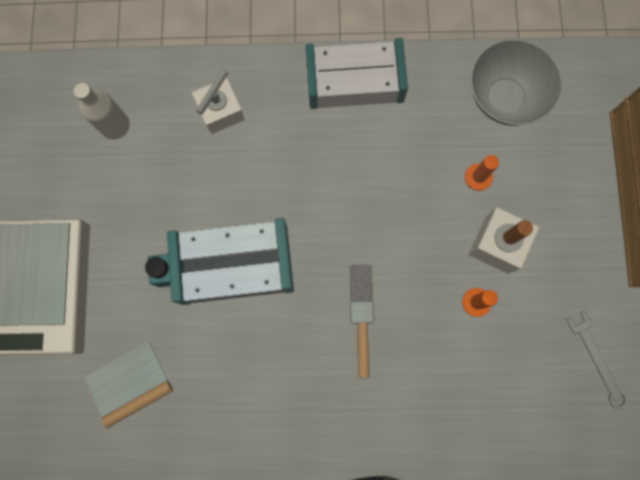

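View pics/scene.png

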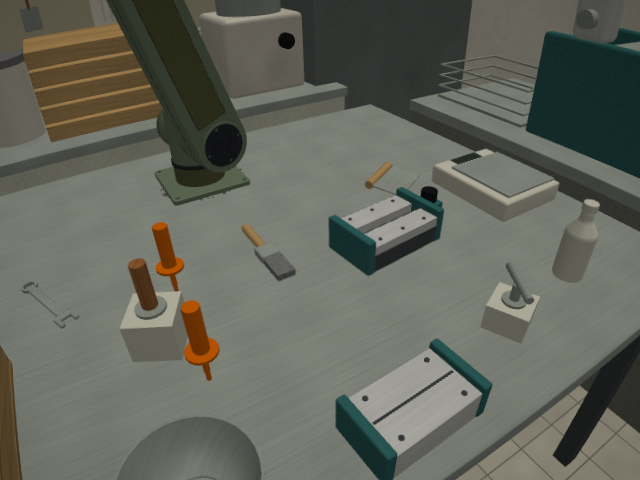

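The top view shows the candidates for the pick: brown handle in the tall white block at (510,240), which is the right one, and orange look-alikes at (480,175) and (480,302). The T-key block is at (218,100). The cutter is at (232,262) with its knob at (157,267), and the closed cassette is at (357,73). Next I check the fit in one crop.

Run:
```python
from h import *
o=np.array([509,230.,0]);yaw=np.radians(7.9)
M=lambda x,y,z:o+[x*np.cos(yaw)-y*np.sin(yaw),x*np.sin(yaw)+y*np.cos(yaw),z]
p=grab('top');img=p['img'][:,:,::-1].copy()
big=cv2.resize(img,None,fx=4,fy=4,interpolation=cv2.INTER_CUBIC)
def dot(X,c): u=(proj(p,X)+.5)*4-.5;cv2.circle(big,tuple(int(v) for v in u),4,c,-1)
for y in(85,-85):
  for x in(12,-12):dot(M(x,y,60),(0,0,255))
for x in(62,-62):
  for y in(103,-103):dot(M(x,y,75),(0,255,0))
dot(M(0,124,85),(0,255,255))
r=np.array([531,-253.,0])
for a in np.radians(range(0,360,30)):
  dot(r+[25*np.cos(a),25*np.sin(a),81],(0,0,255));dot(r+[13*np.cos(a),13*np.sin(a),165],(0,255,0))
A=big[840:1240,560:1200];B=big[780:1180,1780:2300]
cv2.imwrite('pics/crop.png',cv2.resize(np.hstack([A,B]),None,fx=.69,fy=.69,interpolation=cv2.INTER_AREA))
```

```text
(no output)
```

View pics/crop.png

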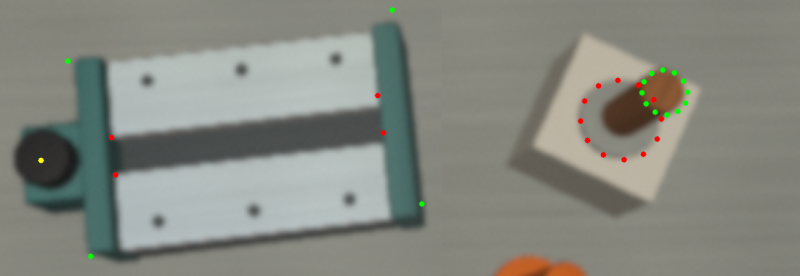

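Run:
```python
from h import *
p=grab('top')
def f(u,v,z): return at(p,[(u/.69+560)/4,(v/.69+840)/4],z)
a=f(116.5,156,60);b=f(381,125.5,60);print(a,b,np.degrees(np.arctan2(a[1]-b[1],a[0]-b[0]))-90)
print(f(46,158,85), f(113,137,60),f(118,174,60))
for q in [(91,58),(387,26),(412,225),(103,252)]: print(f(*q,75))
s=sensors.state();print(s['ee_pos'],s['ee_rot'],s['gripper_width'])
```

```text
[496.95416862 311.70726359  60.        ] [512.85938882 144.7541081   60.        ] 5.4420052105121215
[492.95365966 349.18525698  85.        ] [509.10841555 314.18810664  60.        ] [485.50920505 310.5183595   60.        ]
[557.18363302 325.45874389  75.        ]
[573.50490428 139.32454208  75.        ]
[448.21981498 124.89412339  75.        ]
[435.35908061 315.13281732  75.        ]
[ 132.1094178  -559.63268665  227.95982059] [ 1.79996171e+02 -9.25010281e-04  1.32807142e+01] 91.13308173694176
```

Call:
step_arm(plan=[0,0,0,0,0,0.069,0,0,0,0,0,0.069,3.2,-2.0,0,0,0,0,3.2,-2.0,0,0,0,0,3.2,-2.0,0,0,0,0], hand=9)

```text
time_s: 1.42
ee_pos: [222.6, -490.3, 227.8]
ee_rot: [-180.0, -0.0, 5.3]
force: [0.3, -0.8, 0.3]
gripper_width: 90.0
gripper_force: 0.0
```

Call:
step_arm(plan=[3.2,-2.0,0,0,0,0,3.2,-2.0,0,0,0,0,3.2,-2.0,0,0,0,0,3.2,-2.0,0,0,0,0,3.2,-2.0,0,0,0,0])

```text
time_s: 1.83
ee_pos: [373.2, -375.0, 228.2]
ee_rot: [180.0, -0.0, 5.4]
force: [1.4, -0.4, -0.0]
gripper_width: 90.0
gripper_force: 0.0
```

Call:
step_arm(plan=[3.2,-2.0,0,0,0,0,3.2,-2.0,0,0,0,0,3.2,-2.0,0,0,0,0,3.2,-2.0,0,0,0,0,0,0,0,0,0,0])

```text
time_s: 2.25
ee_pos: [496.7, -280.8, 227.8]
ee_rot: [-179.9, -0.2, 5.7]
force: [0.5, 0.1, 0.2]
gripper_width: 89.8
gripper_force: 0.0
```

Run:
```python
from h import *
p=grab('wrist','w1.png');s=sensors.state();print(s['ee_pos'],s['ee_rot'],s['gripper_width'],p['position'],p['attitude'])
print([(d['location'],d['score'],at(p,d['location'],15)) for d in viewer.pinpoint('pick',p)])
print([(d['location'],d['score'],at(p,d['location'],0)) for d in viewer.pinpoint('rest',p)])
print(proj(p,[531,-253,165]),proj(p,[531,-253,81]))
```

```text
[ 494.22384958 -282.62261795  227.66263343] [-1.79987131e+02 -2.70108743e-02  5.65436618e+00] 90.18894365160581 [ 563.75764608 -275.74406127  384.31657114] [165.95498438   0.1786249  -84.25771   ]
[([262.2, 58.8], 0.69, array([ 640.51969243, -212.95754829,   15.        ])), ([234.7, 277.0], 0.66, array([ 428.21417786, -198.11443912,   15.        ])), ([298.4, 181.2], 0.63, array([ 532.94726831, -255.65105523,   15.        ]))]
[]
[277.93546706 204.09253872] [289.87261845 189.72235699]
```

View pics/w1.png

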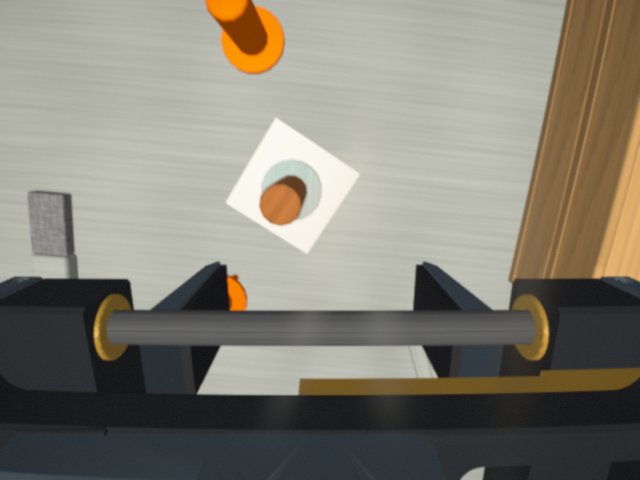

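The wrist view shows the brown pick's handle top at (280,204) and its guard at (292,189). That agrees with the estimate to within 1 mm. The orange ones sit at (250,40) and (235,295).

Call:
step_arm(plan=[2.0,-1.25,0,0,0,0,1.95,-1.25,0,0,0,0,0,0,0,0,0,0,0,0,2.5,0,0,0,0,0,2.5,0,0,0])

```text
time_s: 2.82
ee_pos: [528.9, -257.8, 179.0]
ee_rot: [179.8, -0.2, 5.3]
force: [-0.2, 0.1, -0.5]
gripper_width: 89.9
gripper_force: 0.0
```

Call:
step_arm(plan=[0,0,2.0,0,0,0,0,0,2.0,0,0,0,0,0,1.2,0,0,0,0,0,0.5,0,0,0,0,0,0,0,0,0])

```text
time_s: 3.23
ee_pos: [527.2, -257.0, 119.9]
ee_rot: [-179.9, 0.1, 5.3]
force: [-0.1, 0.1, 0.0]
gripper_width: 89.9
gripper_force: 0.0
```

Call:
step_arm(plan=[0,0,0,0,0,0])

```text
time_s: 3.32
ee_pos: [528.6, -257.2, 121.6]
ee_rot: [180.0, -0.0, 5.3]
force: [-0.2, -0.5, 0.3]
gripper_width: 90.2
gripper_force: 0.0
```

Call:
step_arm(plan=[0.3,-0.28,0,0,0,0,0,0,0,0,0,0])

```text
time_s: 3.48
ee_pos: [532.5, -253.2, 122.2]
ee_rot: [179.9, -0.1, 5.4]
force: [0.2, 0.3, -0.2]
gripper_width: 89.8
gripper_force: 0.0
```

Call:
step_arm(plan=[0,0,0,0,0,0,0,0,0,0,0,0,0,0,0,0,0,0,0,0,0,0,0,0,0,0,0,0,0,0], hand=2, newtons=30)

```text
time_s: 3.9
ee_pos: [531.7, -253.0, 121.0]
ee_rot: [180.0, -0.0, 5.4]
force: [-0.3, -0.2, -0.2]
gripper_width: 59.8
gripper_force: 0.0
```

Call:
step_arm(plan=[0,0,0,0,0,0,0,0,0,0,0,0,0,0,0,0,0,0,0,0,0,0,0,0,0,0,0,0,0,0])

```text
time_s: 4.32
ee_pos: [531.6, -253.1, 120.9]
ee_rot: [-180.0, 0.0, 5.4]
force: [-0.2, 1.6, 0.6]
gripper_width: 26.4
gripper_force: 0.3
```

Run:
```python
from h import *
s=sensors.state();print(s)
p=grab('top');print([(d['location'],d['score'],at(p,d['location'],15)) for d in viewer.pinpoint('pick',p)])
```

```text
{'time_s': 4.3167, 'qpos': array([-2.65740188e+01,  2.43938157e+01,  9.66553020e+01,  4.12115355e-05,
        5.89518784e+01,  5.80546303e+01]), 'qvel': array([-0.06826862,  0.05940765,  0.03843818,  0.24346767,  0.17509063,
        0.07167807]), 'effort': array([-2.48624766e-01, -4.41267085e+01, -2.06573224e+01, -1.13771148e-01,
       -1.73395816e-01,  3.10400510e-04]), 'ee_pos': array([ 531.6245407 , -253.05766859,  120.94027559]), 'ee_rot': array([-1.79999443e+02,  8.26543457e-04,  5.37132961e+00]), 'force': array([-0.1606324 ,  1.59532874,  0.5895367 ]), 'torque': array([0.08195088, 0.05393147, 0.01132737]), 'gripper_force': 0.2677275985479355, 'gripper_width': 26.389970077912118}
[([473.3, 185.8], 0.97, array([ 642.88828189, -213.71118547,   15.        ])), ([469.1, 310.5], 0.62, array([ 413.41141102, -191.4792483 ,   15.        ])), ([495.5, 246.6], 0.45, array([ 527.9093666 , -246.72438938,   15.        ]))]
```

Call:
step_arm(plan=[0,0,0,0,0,0,0,0,0,0,0,0,0,0,0,0,0,0])

```text
time_s: 4.67
ee_pos: [531.6, -253.0, 120.9]
ee_rot: [180.0, 0.0, 5.4]
force: [-0.3, -0.1, -1.3]
gripper_width: 26.0
gripper_force: 30.0
```

Call:
step_arm(plan=[0,0,-0.5,0,0,0,0,0,-1.0,0,0,0,0,0,-1.0,0,0,0,0,0,-1.5,0,0,0,0,0,-1.5,0,0,0])

```text
time_s: 5.08
ee_pos: [531.8, -253.1, 177.5]
ee_rot: [180.0, -0.0, 5.4]
force: [-0.0, -0.7, -0.3]
gripper_width: 25.5
gripper_force: 30.0
```

Call:
step_arm(plan=[0,0,-1.5,0,0,0,0,0,-1.5,0,0,0,0,0,-1.5,0,0,0,0,0,-0.5,0,0,0,0,0,0,0,0,0])

```text
time_s: 5.5
ee_pos: [532.6, -253.5, 228.5]
ee_rot: [179.8, -0.2, 5.4]
force: [-0.3, -0.3, -0.4]
gripper_width: 25.8
gripper_force: 30.0
```

Call:
step_arm(plan=[-0.3,-1.2,0,0,0,0,-0.3,-3.3,0,0,0,0,-0.3,-3.3,0,0,0,0,-0.3,-3.3,0,0,0,0,-0.3,-3.3,0,0,0,0])

```text
time_s: 5.92
ee_pos: [501.4, -109.0, 224.7]
ee_rot: [-179.9, 0.2, 5.3]
force: [0.5, 1.3, -0.3]
gripper_width: 25.3
gripper_force: 30.0
```

Call:
step_arm(plan=[-0.3,-3.3,0,0,0,0,-0.3,-3.3,0,0,0,0,-0.3,-3.3,0,0,0,0,-0.3,-3.3,0,0,0,0,-0.3,-3.3,0,0,0,0])

```text
time_s: 6.33
ee_pos: [470.7, 53.7, 224.9]
ee_rot: [-180.0, 0.1, 5.4]
force: [1.7, -0.2, -1.0]
gripper_width: 25.7
gripper_force: 30.0
```

Call:
step_arm(plan=[-0.3,-3.3,0,0,0,0,-0.3,-3.3,0,0,0,0,-0.3,-3.3,0,0,0,0,-0.3,-3.3,0,0,0,0,0,-1.2,0,0,0,0])

```text
time_s: 6.75
ee_pos: [444.9, 197.4, 224.9]
ee_rot: [-179.9, 0.2, 5.6]
force: [-0.4, -0.3, -0.5]
gripper_width: 25.4
gripper_force: 30.0
```

Call:
step_arm(plan=[0,0,0,0,0,0,0,0,0,0,0,0,0,0,0,0,0,0])

```text
time_s: 7.0
ee_pos: [447.0, 193.0, 225.4]
ee_rot: [179.9, 0.1, 5.3]
force: [0.2, -0.0, -0.9]
gripper_width: 25.8
gripper_force: 30.0
```

Run:
```python
from h import *
p=grab('wrist');s=sensors.state();print(s['ee_pos'],s['ee_rot'],s['gripper_width'])
for k,z in [('cutter',0),('cutter_knob',85)]: print(k,[(d['location'],d['score'],at(p,d['location'],z)) for d in viewer.pinpoint(k,p)])
o=np.array([504.7,226.5,0]);yaw=np.radians(5.4)
M=lambda x,y,z:o+[x*np.cos(yaw)-y*np.sin(yaw),x*np.sin(yaw)+y*np.cos(yaw),z]
im=p['img'][:,:,::-1].copy()
def dot(X,c): cv2.circle(im,tuple(int(round(v)) for v in proj(p,X)),2,c,-1)
for y in(85,-85):
  for x in(12,-12):dot(M(x,y,60),(0,0,255))
for x in(62,-62):
  for y in(103,-103):dot(M(x,y,75),(0,255,0))
dot(M(0,124,85),(0,255,255))
cv2.imwrite('pics/w2.png',im)
```

```text
[447.21553247 192.7831846  225.58264569] [1.79948319e+02 4.91390388e-02 5.30066270e+00] 25.462177610889057
cutter [([290.2, 154.7], 0.72, array([506.59496585, 228.14421161,   0.        ]))]
cutter_knob [([121.9, 161.7], 0.83, array([491.57597505, 352.93065413,  85.        ]))]
```

View pics/w2.png

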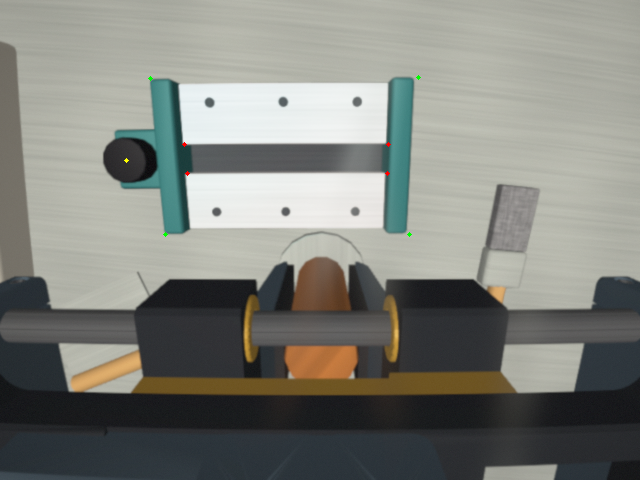

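The overlay matches the joint edges, with its ends at about (186,158) and (388,158), and the knob at (128,160). The pick is held straight.

Call:
step_arm(plan=[1.5,-2.6,0,0,0,0,1.5,-2.6,0,0,0,0,1.5,-2.6,0,0,0,0,1.5,-2.6,0,0,0,0,0,0,0,0,0,0])

```text
time_s: 7.57
ee_pos: [500.0, 306.6, 225.3]
ee_rot: [-179.8, -0.1, 5.4]
force: [0.7, 0.6, -0.6]
gripper_width: 25.4
gripper_force: 30.0
```

Call:
step_arm(plan=[0,0,0,0,0,0,0,0,0,0,0,0,0,0,0,0,0,0])

```text
time_s: 7.82
ee_pos: [497.1, 301.7, 225.9]
ee_rot: [180.0, 0.0, 5.3]
force: [0.3, 0.0, -0.2]
gripper_width: 25.8
gripper_force: 30.0
```

```bash
cat > l.py <<'E'
from h import *
import sys
p=grab('top')
s=sensors.state();e=np.array(s['ee_pos']);c=np.cos(np.radians(5.4));k=np.sin(np.radians(5.4));d=e[:2]-[504.7,226.5]
print(e.round(1),s['ee_rot'],'local',(d[0]*c+d[1]*k).round(1),(-d[0]*k+d[1]*c).round(1),'tip z',e[2]-106,np.round(s['force'],1),np.round(s['torque'],2))
E
python3 l.py
```

```text
[497.1 301.8 226.1] [1.79973990e+02 1.22403482e-02 5.29641394e+00] local -0.5 75.7 tip z 120.11305802697856 [ 0.4 -0.1 -0.3] [ 0.04 -0.01 -0.01]
```

Call:
step_arm(plan=[0.05,-0.1,1.2,0,0,0,0,0,1.2,0,0,0,0,0,1.2,0,0,0,0,0,0.8,0,0,0,0,0,0,0,0,0])

```text
time_s: 8.28
ee_pos: [496.7, 302.9, 180.4]
ee_rot: [179.9, 0.2, 5.3]
force: [0.5, 0.7, -1.2]
gripper_width: 25.5
gripper_force: 30.0
```

Call:
step_arm(plan=[0,0,0.6,0,0,0,0,0,0.6,0,0,0,0,0,0.5,0,0,0,0,0,0.5,0,0,0,0,0,0.5,0,0,0])

```text
time_s: 8.7
ee_pos: [497.9, 304.2, 154.6]
ee_rot: [-180.0, -0.0, 5.4]
force: [-0.5, 0.2, -0.8]
gripper_width: 25.1
gripper_force: 30.0
```

Call:
step_arm(plan=[0,0,0.2,0,0,0,0,0,0.1,0,0,0,0,0,0,0,0,0])

```text
time_s: 8.95
ee_pos: [497.8, 304.2, 151.7]
ee_rot: [180.0, 0.0, 5.4]
force: [0.5, 0.1, -0.7]
gripper_width: 25.8
gripper_force: 30.0
```

```bash
python3 l.py
python3 - <<'E'
from h import *
p=grab('scene');cv2.imwrite('pics/s2.png',cv2.resize(p['img'][130:330,270:520,::-1],None,fx=3,fy=3,interpolation=cv2.INTER_CUBIC))
E
```

```text
[497.9 304.3 151.9] [ 1.79998066e+02 -6.47199620e-03  5.37956287e+00] local 0.5 78.1 tip z 45.91698390773959 [-0.5  0.6 -0.2] [-0.03  0.01 -0.06]
```

View pics/s2.png

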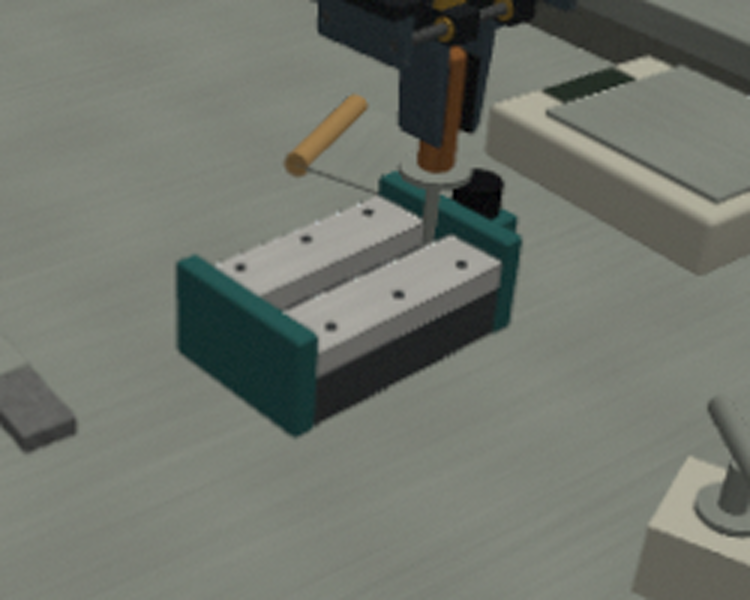

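The tip is in the joint at the knob end, with the shank entering at (431,238), no contact force and the tip 14 mm below the plate tops. Now I draw it along at 0.25 cm per row, which is 3 cm/s.

Call:
step_arm(plan=[0,0.25,0,0,0,0,0,0.25,0,0,0,0,0,0.25,0,0,0,0,0,0.25,0,0,0,0,0,0.25,0,0,0,0])

```text
time_s: 9.47
ee_pos: [499.0, 291.4, 152.0]
ee_rot: [180.0, -0.0, 5.4]
force: [-0.1, 0.3, -1.0]
gripper_width: 26.0
gripper_force: 30.0
```

Call:
step_arm(plan=[0,0.25,0,0,0,0,0,0.25,0,0,0,0,0,0.25,0,0,0,0,0,0.25,0,0,0,0,0,0.25,0,0,0,0])

```text
time_s: 9.88
ee_pos: [500.2, 279.0, 151.9]
ee_rot: [180.0, 0.0, 5.4]
force: [-0.3, 0.8, -1.2]
gripper_width: 25.3
gripper_force: 30.0
```

Call:
step_arm(plan=[0,0.25,0,0,0,0,0,0.25,0,0,0,0,0,0.25,0,0,0,0,0,0.25,0,0,0,0,0,0.25,0,0,0,0])

```text
time_s: 10.3
ee_pos: [501.3, 266.6, 151.9]
ee_rot: [180.0, -0.0, 5.4]
force: [-0.5, 0.3, -1.5]
gripper_width: 25.4
gripper_force: 30.0
```

Call:
step_arm(plan=[0,0.25,0,0,0,0,0,0.25,0,0,0,0,0,0.25,0,0,0,0,0,0.25,0,0,0,0,0,0.25,0,0,0,0])

```text
time_s: 10.72
ee_pos: [502.5, 254.2, 151.9]
ee_rot: [180.0, -0.0, 5.4]
force: [-0.1, 0.7, -0.2]
gripper_width: 25.5
gripper_force: 30.0
```

Call:
step_arm(plan=[0,0.25,0,0,0,0,0,0.25,0,0,0,0,0,0.25,0,0,0,0,0,0.25,0,0,0,0,0,0.25,0,0,0,0])

```text
time_s: 11.13
ee_pos: [503.7, 241.7, 151.9]
ee_rot: [180.0, -0.0, 5.4]
force: [-0.2, -0.1, -0.4]
gripper_width: 25.6
gripper_force: 30.0
```

Call:
step_arm(plan=[0,0.25,0,0,0,0,0,0.25,0,0,0,0,0,0.25,0,0,0,0,0,0.25,0,0,0,0,0,0.25,0,0,0,0])

```text
time_s: 11.55
ee_pos: [504.8, 229.3, 151.9]
ee_rot: [180.0, -0.0, 5.4]
force: [-0.7, 0.0, -0.8]
gripper_width: 25.8
gripper_force: 30.0
```

Call:
step_arm(plan=[0,0.25,0,0,0,0,0,0.25,0,0,0,0,0,0.25,0,0,0,0,0,0.25,0,0,0,0,0,0.25,0,0,0,0])

```text
time_s: 11.97
ee_pos: [506.0, 216.8, 151.9]
ee_rot: [180.0, -0.0, 5.4]
force: [0.2, 0.3, -1.0]
gripper_width: 25.7
gripper_force: 30.0
```

Call:
step_arm(plan=[0,0.25,0,0,0,0,0,0.25,0,0,0,0,0,0.25,0,0,0,0,0,0.25,0,0,0,0,0,0.25,0,0,0,0])

```text
time_s: 12.38
ee_pos: [507.2, 204.4, 151.9]
ee_rot: [180.0, -0.0, 5.4]
force: [0.1, 0.4, -0.1]
gripper_width: 25.3
gripper_force: 30.0
```

Call:
step_arm(plan=[0,0.25,0,0,0,0,0,0.25,0,0,0,0,0,0.25,0,0,0,0,0,0.25,0,0,0,0,0,0.25,0,0,0,0])

```text
time_s: 12.8
ee_pos: [508.4, 191.9, 151.9]
ee_rot: [180.0, -0.0, 5.4]
force: [-0.5, 0.2, -0.8]
gripper_width: 25.5
gripper_force: 30.0
```

Call:
step_arm(plan=[0,0.25,0,0,0,0,0,0.25,0,0,0,0,0,0.25,0,0,0,0,0,0.25,0,0,0,0,0,0.25,0,0,0,0])

```text
time_s: 13.22
ee_pos: [509.6, 179.5, 151.9]
ee_rot: [180.0, -0.0, 5.4]
force: [0.1, 0.5, -1.7]
gripper_width: 25.7
gripper_force: 30.0
```

Call:
step_arm(plan=[0,0.25,0,0,0,0,0,0.25,0,0,0,0,0,0.25,0,0,0,0,0,0.25,0,0,0,0,0,0.25,0,0,0,0])

```text
time_s: 13.63
ee_pos: [510.7, 167.1, 151.9]
ee_rot: [180.0, -0.0, 5.4]
force: [-0.2, -0.2, 0.2]
gripper_width: 25.5
gripper_force: 30.0
```

Call:
step_arm(plan=[0,0.25,0,0,0,0,0,0.25,0,0,0,0,0,0.25,0,0,0,0,0,0.25,0,0,0,0,0,0.25,0,0,0,0])

```text
time_s: 14.05
ee_pos: [511.9, 154.6, 151.9]
ee_rot: [180.0, 0.0, 5.4]
force: [0.2, -1.0, -1.9]
gripper_width: 25.4
gripper_force: 30.0
```

Call:
step_arm(plan=[0,0.25,0,0,0,0,0,0.25,0,0,0,0,0,0,0,0,0,0,0,0,0,0,0,0])

```text
time_s: 14.38
ee_pos: [512.3, 149.7, 151.9]
ee_rot: [180.0, -0.0, 5.4]
force: [0.4, 0.3, -0.2]
gripper_width: 25.7
gripper_force: 30.0
```

```bash
python3 l.py
python3 - <<'E'
from h import *
p=grab('scene');cv2.imwrite('pics/s3.png',cv2.resize(p['img'][130:330,270:520,::-1],None,fx=3,fy=3,interpolation=cv2.INTER_CUBIC))
E
```

```text
[512.3 149.8 151.9] [1.79991755e+02 2.49172446e-03 5.36819465e+00] local 0.4 -77.1 tip z 45.903484765011655 [ 0.2  0.4 -1.1] [0.01 0.   0.03]
```

View pics/s3.png

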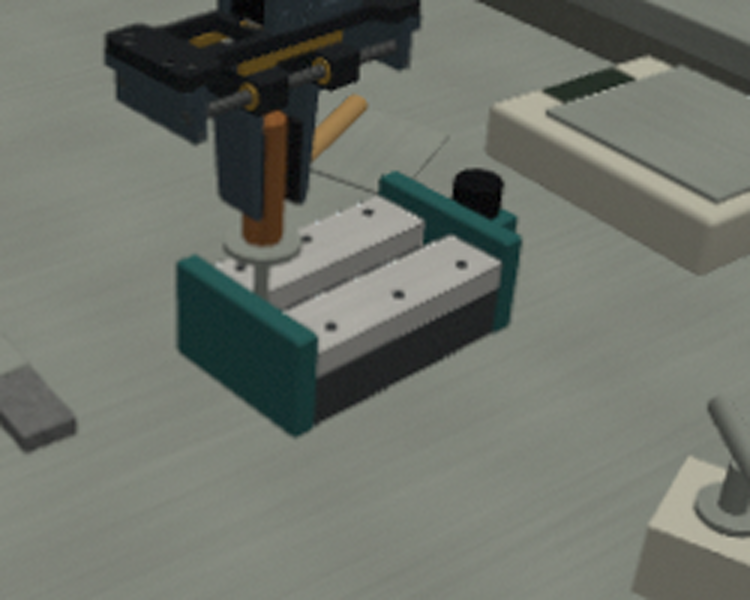

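The tip has reached the far end, with the shank at (262,285) beside the far cheek. Now I lift it out and go back.

Call:
step_arm(plan=[0,0,-1.0,0,0,0,0,0,-1.6,0,0,0,0,0,-1.6,0,0,0,0,0,-1.6,0,0,0,0,0,-1.6,0,0,0])

```text
time_s: 14.9
ee_pos: [512.4, 150.0, 227.5]
ee_rot: [-180.0, -0.0, 5.4]
force: [0.4, 0.1, -0.8]
gripper_width: 25.8
gripper_force: 30.0
```

Call:
step_arm(plan=[0,0,0,0,0,0,-0.15,1.3,0,0,0,0,-0.15,3.25,0,0,0,0,-0.15,3.25,0,0,0,0,-0.15,3.25,0,0,0,0])

```text
time_s: 15.32
ee_pos: [515.5, 37.5, 224.6]
ee_rot: [180.0, 0.2, 5.5]
force: [1.2, 1.3, -0.7]
gripper_width: 25.3
gripper_force: 30.0
```

Call:
step_arm(plan=[-0.15,3.25,0,0,0,0,-0.15,3.25,0,0,0,0,-0.15,3.25,0,0,0,0,-0.15,3.25,0,0,0,0,-0.15,3.25,0,0,0,0])

```text
time_s: 15.73
ee_pos: [523.0, -125.4, 224.6]
ee_rot: [-180.0, 0.2, 5.4]
force: [-0.6, -0.9, -0.6]
gripper_width: 25.6
gripper_force: 30.0
```

Call:
step_arm(plan=[-0.15,3.25,0,0,0,0,-0.15,3.25,0,0,0,0,-0.15,3.25,0,0,0,0,0,2.0,0,0,0,0,0,1.0,0,0,0,0])

```text
time_s: 16.15
ee_pos: [530.6, -253.7, 224.4]
ee_rot: [-180.0, 0.2, 5.2]
force: [-0.4, -0.1, -0.5]
gripper_width: 25.4
gripper_force: 30.0
```

Call:
step_arm(plan=[0,0,0,0,0,0,0,0,0,0,0,0,0,0,0,0,0,0])

```text
time_s: 16.4
ee_pos: [531.5, -249.3, 225.5]
ee_rot: [-179.9, 0.1, 5.4]
force: [0.5, 0.2, -1.4]
gripper_width: 25.5
gripper_force: 30.0
```

Call:
step_arm(plan=[0,0.37,0,0,0,0,0,0,1.2,0,0,0,0,0,1.2,0,0,0,0,0,0,0,0,0,0,0,0,0,0,0])

```text
time_s: 16.82
ee_pos: [532.1, -253.3, 201.7]
ee_rot: [-180.0, 0.1, 5.5]
force: [0.0, -0.2, -0.9]
gripper_width: 25.5
gripper_force: 30.0
```

Call:
step_arm(plan=[0,0,1.2,0,0,0,0,0,1.2,0,0,0,0,0,0,0,0,0])

```text
time_s: 17.07
ee_pos: [531.5, -253.4, 176.8]
ee_rot: [-179.9, 0.1, 5.4]
force: [0.8, 1.0, 0.0]
gripper_width: 25.6
gripper_force: 30.0
```

Call:
step_arm(plan=[0,0,1.2,0,0,0,0,0,1.2,0,0,0,0,0,1.2,0,0,0,0,0,0.8,0,0,0,0,0,0,0,0,0])

```text
time_s: 17.48
ee_pos: [531.8, -253.7, 133.1]
ee_rot: [-179.9, 0.1, 5.4]
force: [-0.8, 0.6, -0.7]
gripper_width: 25.7
gripper_force: 30.0
```

Call:
step_arm(plan=[0,0,0.5,0,0,0,0,0,0.3,0,0,0,0,0,0.2,0,0,0,0,0,0.1,0,0,0,0,0,0,0,0,0])

```text
time_s: 17.9
ee_pos: [532.3, -254.2, 123.0]
ee_rot: [180.0, -0.0, 5.4]
force: [-0.8, -0.6, -1.0]
gripper_width: 25.7
gripper_force: 30.0
```

Call:
step_arm(plan=[0,0,0,0,0,0,0,0,0,0,0,0])

```text
time_s: 18.07
ee_pos: [532.4, -254.3, 123.2]
ee_rot: [180.0, -0.0, 5.4]
force: [0.2, -0.6, -1.4]
gripper_width: 25.4
gripper_force: 30.0
```

Two millimetres to go.

Call:
step_arm(plan=[-0.08,-0.1,0.1,0,0,0,0,0,0.07,0,0,0,0,0,0.05,0,0,0,0,0,0,0,0,0])

```text
time_s: 18.4
ee_pos: [531.3, -253.2, 120.9]
ee_rot: [180.0, 0.0, 5.4]
force: [-0.4, -0.4, 1.7]
gripper_width: 25.9
gripper_force: 30.0
```

Call:
step_arm(plan=[0,0,0,0,0,0,0,0,0,0,0,0])

```text
time_s: 18.57
ee_pos: [531.3, -253.2, 120.9]
ee_rot: [-180.0, 0.0, 5.4]
force: [-0.5, 0.4, 0.5]
gripper_width: 25.8
gripper_force: 30.0
```

Call:
step_arm(plan=[0,0,0,0,0,0,0,0,0,0,0,0,0,0,0,0,0,0,0,0,0,0,0,0,0,0,0,0,0,0], hand=8)

```text
time_s: 18.98
ee_pos: [531.4, -253.3, 120.7]
ee_rot: [180.0, -0.0, 5.4]
force: [-0.3, -0.6, -0.1]
gripper_width: 56.2
gripper_force: 0.0
```

Call:
step_arm(plan=[0,0,0,0,0,0,0,0,0,0,0,0,0,0,0,0,0,0,0,0,0,0,0,0,0,0,0,0,0,0])

```text
time_s: 19.4
ee_pos: [531.4, -253.3, 120.7]
ee_rot: [180.0, 0.0, 5.4]
force: [-0.6, -0.0, -0.1]
gripper_width: 80.0
gripper_force: 0.0
```

Call:
step_arm(plan=[0,0,-1.0,0,0,0,0,0,-2.0,0,0,0,0,0,-3.0,0,0,0,0,0,-3.0,0,0,0,0,0,-3.0,0,0,0])

```text
time_s: 19.82
ee_pos: [531.2, -253.2, 242.8]
ee_rot: [180.0, -0.0, 5.4]
force: [1.2, -0.7, -1.5]
gripper_width: 79.7
gripper_force: 0.0
```

Call:
step_arm(plan=[-2.0,0,0,0,0,0,-3.5,0,0,0,0,0,-3.5,0,0,0,0,0,-2.0,0,0,0,0,0,0,0,0,0,0,0])

```text
time_s: 20.23
ee_pos: [418.2, -263.4, 241.9]
ee_rot: [180.0, 0.1, 5.3]
force: [0.3, 1.1, -0.2]
gripper_width: 80.1
gripper_force: 0.0
```

Call:
step_arm(plan=[0,0,0,0,0,0,0,0,0,0,0,0])

```text
time_s: 20.4
ee_pos: [422.7, -263.9, 241.5]
ee_rot: [179.9, -0.1, 5.4]
force: [0.3, 0.1, -0.6]
gripper_width: 79.8
gripper_force: 0.0
```

Run:
```python
from h import *
p=grab('top');q=grab('scene')
cv2.imwrite('pics/end.png',np.hstack([cv2.resize(i,(400,400),interpolation=cv2.INTER_CUBIC) for i in (p['img'][140:340,410:610,::-1],q['img'][200:400,60:260,::-1])]))
```

```text
(no output)
```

View pics/end.png

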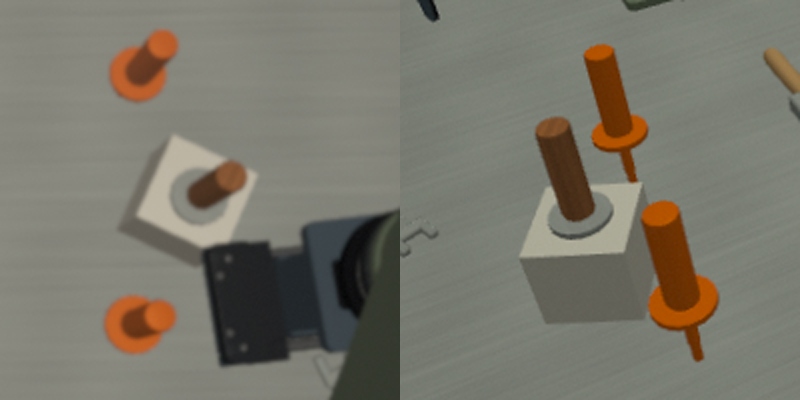

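The pick is back in its rest, upright with its guard flat on the block (top view (215,185), scene view (570,190)). The robot is clear of everything.

```bash
python3 -c "
from workcell import env
print(env.job_done())"
```

```text
the job is handed in; nothing more can be done
None
```

I drew the pick's tip along the joint from the knob end to the other end in one pass at about 3 cm/s, stood the pick back in its rest, and handed the job in at about 20 s on the robot's clock; no verdict came back.

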